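# Fit the lamp module in the cold light source

### The arm

A 6-joint arm with a two-finger parallel gripper is mounted at the origin on the work surface. World frame = base frame: x ahead of the robot, y to its left, z up, the work surface at z = 0. Lengths are in mm, angles in rad, forces in N, time in s.
With the tool pointing down it reaches from about 375 to 975 mm from the base axis. Payload 3.8 kg.
Tool frame: the origin (TCP) lies midway between the tips of the shut fingers; the grasp point (between the pads) lies 19 mm behind it; z points along the fingers, y is the line along which they close (so a half turn about z gives the same grasp; the last joint's range is limited). The gripper opens to 85 mm and grips with 20 to 120 N. Pads are 22 mm wide; open, the fingers measure 114 mm over their backs; the gripper's body (76 mm by 85 mm) begins 54 mm behind the grasp point. The pads swing forward as they close: fully open they stand 13 mm farther back than shut.
Start: joints at [1.245, 0.264, 1.604, -0, 1.274, -0.037], TCP at [192.239, 647.041, 231.28] pointing down, gripper open.
Joint ranges: [-2.63, 2.63], [-0.94, 2.18], [0.31, 2.57], [-1.31, 4.45], [0, 2.66], [-2.55, 2.55]. Speed limits (rad/s): [2.57, 2.57, 3.14, 3.14, 3.14, 3.14].

### API

Orientations are given as a rotation vector (axis times angle).
In Python, from rig import observe, eyes, order gives the robot as it stands. The module is installed in compiled form; this text tells all that it offers.
- The arm moves only by the tool move_arm, never from a script. Its argument "steps" is a list that holds one entry, the list of rows, each a list of 7 numbers: the shift along the tool's x, y, z in cm, then the turn, a rotation vector about the tool's x, y, z in rad, then the opening, from 0 (shut) to 1 (fully open). A call has 1 to 10 rows; each row shifts and turns the commanded pose from where the row before left it, along the tool's axes as they then stand; what a row does not reach is not made up. A row lasts 1/8 s, in which the tool goes at most 62.5 mm and 10.7 degrees, less where a joint would pass 70% of its speed; a pose out of reach is approached as far as the arm can. A call is refused whole if a number of a shift passes 6.25 or a number of a turn 0.188, either way. A call with a gripper value outside its range is refused whole. The fingers move at their own pace and stop on an object; "squeeze" is the grip in N (left out, the last holds). Time passes only in rows, so rows that do not move let the fingers close. It gives the time, the measured TCP pose, the force, the opening and the grip force at its end, in the units of the state.
- observe(): the state, without advancing time (a new reading comes with each control period).
- eyes.grab_frame(name): name is "side" or "top"; returns a dict with "color" (384x512x3 uint8, red, green, blue), "fx", "fy", "cx", "cy" (pixels), "eye" and "attitude" of the camera in the world. Camera axes: x right, y down, z forward; pixel columns grow to the right and rows downward; lengths in mm; the calibration is good to about 2 mm. A picture is of the moment at which its call begins. There is no depth.
- order.sign_off(): hands the job in; it is judged then, once.
The state is a dict: "time_s": time; "joint_pos": joint angles; "joint_velocities": joint speeds; "joint_efforts": joint torques, N m; "tcp_pos": TCP position; "ee_rot": TCP orientation; "force": force on the tool from outside, world axes, zero at the start; "wrist_torque": the same for the moment, N m; "opening": finger opening in mm; "grasp_force": force on a finger pad.
Only numpy, scipy, OpenCV 4.12 (cv2) and the standard library are available. Lean on these libraries where they do the work, as an engineer would, in place of code of your own. Each camera call takes 0.05 s, during which the arm holds its last target. There are 200 camera calls.

### The job

Push the lamp hatch of the light source so that its catch springs it ajar, swing it all the way down, and fit the lamp module flat on the hatch over both of its pins, lamp upwards. Leave the hatch down and the module released, since I still have to plug in its lead, and do not knock the other things on the bench about.

Things in the scene. Friction and masses are not known exactly. Their poses are not given: they have to be found in the camera images.
- light_source: Cold light source, fixed: light grey sheet-metal box 220 deep (its x) x 210 wide (y) x 190 mm high, cooling slots in top and sides, two black goosenecks at its far side. Origin at the centre of its underside, z up. Its front, the -x side, is closed by the lamp hatch, set between the 10 mm side walls; the top panel stops 20 mm short of the front (a trough behind the hatch's edge).
- hatch (a joint): Hinge angle of the lamp hatch, rad: 0 shut, positive as its top swings out and down, 1.57 fully down (level, on a stop), -0.05 pushed in to its inner stop. A catch holds it shut; pushed in fully, it lets go, and as you draw back a spring stands the hatch ajar at about 0.4. Stiff damped hinge: stays where left up to about 0.6, beyond that slowly sinks by itself; 1 to 3 N at the edge move it.
- hatch_hinge (a point): Hinge line of the hatch: middle of its lower outer edge, 35 mm above the bench, 110 mm before the box's centre. The frame turns with the hatch: y along the hinge line (= the box's y); x from outer to inner face (into the box when shut, up when down); z from hinge to free edge. Hatch: flat panel 186 (y) x 152 (z) x 8 mm (x 0 to 8), flush with the box's front when shut, no handle.
- hatch_edge (a point): Middle of the free (upper) edge on the hatch's outer face, 152 mm from the hinge, 187 mm above the bench when shut; axes as hatch_hinge. Push here or up to 30 mm lower, at the grey pad, straight in until it stops: about 7 mm, 8 to 12 N (up to 20 N is fine). Then draw back at least 90 mm: within 1 s the edge stands 55 mm out, room for a finger behind it from above.
- hatch_seat (a point): Point on the hatch's inner face midway between the feet of its two pins, 82 mm from the hinge line; axes as hatch_hinge. With the hatch down it is 43 mm above the bench, x up, y along the line of the pins. Besides the pins the inner face carries only a striker bracket at its +y edge (y 72 to 92, z 110 to 126 mm from the hinge, 46 mm high).
- hatch_pin0 (a point): Tip of the pin at +y: a plain steel dowel 8 mm across standing 16 mm off the inner face, tapered to 3.6 mm over its last 5 mm; 45 mm from hatch_seat.
- hatch_pin1 (a point): Tip of the like pin at -y; the pins are 90 mm apart.
- lamp_module: Loose on the bench, 0.22 kg: aluminium base plate 126 (x) x 54 (y) x 6 mm (z), two 10.5 mm through holes on its long axis at x = +45 and -45 mm, a 50 mm reflector lamp facing up in the middle (top 49 mm above the underside). Two upright ears (x -25 to 25, up to z 40 mm) on its long sides, outer faces 54 mm apart: grip across them, along y. Origin: centre of the underside. Fits either way round.
- wash_bottle: Bystander: white wash bottle 74 mm across, 225 mm to its spout. Origin under its centre.
- amber_a: Bystander: amber dropper bottle 42 mm across, 85 mm high. Origin under its centre.
- amber_b: Bystander: a like amber bottle.
- petri: Bystander: clear round dish 86 mm across, 16 mm high. Origin under its centre.
- slide_box: Bystander: dark slide box 95 x 175 x 34 mm. Origin under its centre.
- slide_mailer: Bystander: white slide mailer 85 x 32 x 20 mm. Origin under its centre.
- stain_jar: Bystander: glass jar 64 mm across, 90 mm high. Origin under its centre.
Not all that is in view belongs to the job. What is shaped like the lamp_module but red is not meant.

How it is judged:
By the outcome, as a careful person would: the job done as asked, in the order asked, and still so for the second after the job is handed in, with the robot touching nothing.
It also fails if it takes over 67 s, if anything falls off the work surface, if the arm or the gripper's body presses on something with over 40 N, if the wrist force passes 120 N, or if a joint passes its speed limit or range.

## Working session

There is one attempt and no reset: what is moved stays moved. The work goes in short steps, Python scripts to look and compute and a tool call to move; the robot and the scene stay as the last step left them, time stands still between calls to the robot, and variables do not carry over. Pictures are saved under pics/ and viewed, at most 10 in all, crops included, and the job is handed in when it is done.

Besides the shell and the picture viewer there is one more tool, called as name([rows], argument=value, ...), one row to a line, values as JSON. move_arm: Moves the arm, as the interface text tells. Its arguments: {"type":"object","properties":{"steps":{"type":"array","items":{"type":"array","items":{"type":"array","items":{"type":"number"}}}},"squeeze":{"type":"number"}},"required":["steps"]}

```bash
mkdir -p pics
cat > h.py <<'E'
import numpy as np, cv2
from scipy.spatial.transform import Rotation as R
from rig import observe, eyes, order
def grab(n,f=None):
    d=eyes.grab_frame(n)
    if f: cv2.imwrite('pics/'+f,d['color'][:,:,::-1])
    return d
def rot(d):
    a=np.array(d['attitude'],float)
    return a if a.shape==(3,3) else (R.from_rotvec(a).as_matrix() if a.size==3 else R.from_quat(a).as_matrix())
def ray(d,u,v):
    return np.array(d['eye'],float), rot(d)@np.array([(u-d['cx'])/d['fx'],(v-d['cy'])/d['fy'],1.])
def onz(d,u,v,z):
    o,r=ray(d,u,v); return o+r*(z-o[2])/r[2]
def tri(d1,p1,d2,p2):
    o1,r1=ray(d1,*p1);o2,r2=ray(d2,*p2)
    s=np.linalg.lstsq(np.c_[r1,-r2],o2-o1,rcond=None)[0]
    a,b=o1+s[0]*r1,o2+s[1]*r2
    return (a+b)/2,np.linalg.norm(a-b)
def proj(d,P):
    c=rot(d).T@(np.array(P,float)-np.array(d['eye'],float)); return d['fx']*c[0]/c[2]+d['cx'],d['fy']*c[1]/c[2]+d['cy']
E
python3 - <<'E'
from h import *
for n in('top','side'):
    d=grab(n); cv2.imwrite(f'pics/{n}0.png',cv2.resize(d['color'][:,:,::-1],(800,600),interpolation=cv2.INTER_CUBIC))
    print(n,d['fx'],d['cx'],d['cy'],d['eye'],d['attitude'])
print(observe())
E
```

```text
top 434.47889126575626 255.6498889095043 195.56685999994943 [ 470.30987386  -62.12940844 1380.36923938] [-2.22754474  2.16063688 -0.10125984]
side 369.9060277026874 257.184589242942 188.54462701830295 [404.11155819 568.74010501 910.25312086] [-0.32661626  2.86735483 -1.04101246]
{'time_s': 0.1, 'joint_pos': array([ 1.24508074e+00,  2.64734919e-01,  1.60524693e+00,  2.52417644e-05,
        1.27374746e+00, -3.69008420e-02]), 'joint_velocities': array([-1.74653057e-03, -2.10217688e-03, -1.37247127e-04, -7.07856069e-06,
        3.62845571e-05,  3.11410370e-04]), 'joint_efforts': array([-3.06985021e-05, -5.16707611e+01, -3.68591022e+01, -9.59605813e-05,
        6.31391391e-03,  3.49638219e-05]), 'tcp_pos': array([192.02712979, 646.39883628, 230.04295026]), 'ee_rot': array([-0.45204644, -3.10848482,  0.00329398]), 'force': array([ 0.20051828, -0.05318708,  0.30100538]), 'wrist_torque': array([0.00397096, 0.00181799, 0.01175105]), 'grasp_force': 0.0, 'opening': 85.76900561422592}
```

View pics/top0.png

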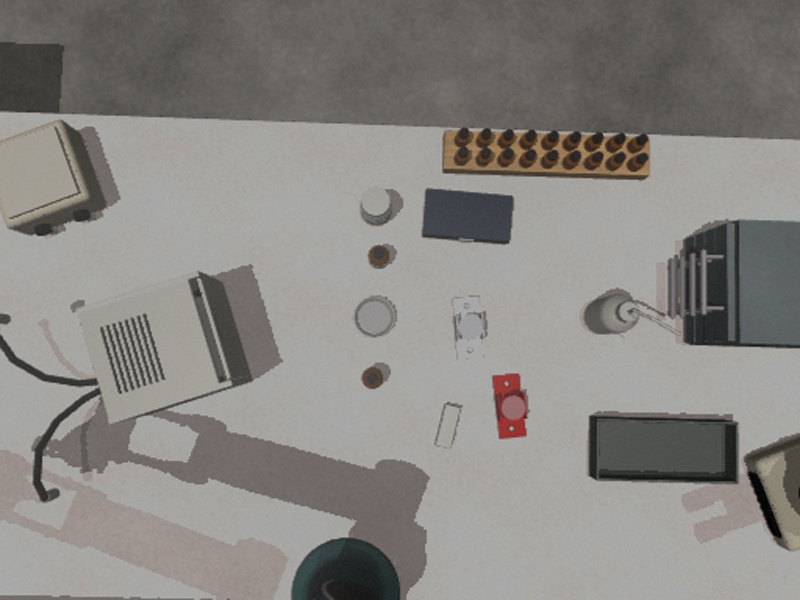

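View pics/side0.png

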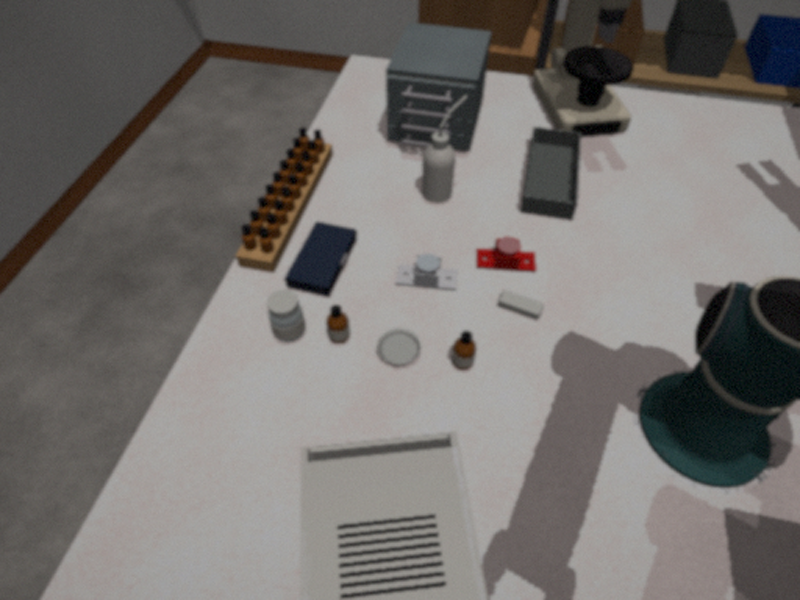

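The top view (800x600) shows the light source at (165,345) with its trough and hatch facing right, towards -y. The lamp module is at (470,327), the red decoy at (510,405), and the ambers, petri dish and jar lie in between. The side view shows the module at (428,272) and the box's front edge from (305,448) to (455,434). I'll enlarge the details next.

Run:
```python
from h import *
t=grab('top');s=grab('side')
def crop(d,x,y,w,h):
    c=d['color'][y:y+h,x:x+w,::-1]; c=cv2.convertScaleAbs(c,alpha=1.3); return cv2.resize(c,(400,300),interpolation=cv2.INTER_CUBIC)
m=np.vstack([np.hstack([crop(t,80,165,100,75),crop(s,180,265,133,100)]),np.hstack([crop(t,275,180,60,45),crop(s,240,150,60,45)])])
cv2.imwrite('pics/m1.png',m)
for P in([0,0,0],[192,647,230]): print(proj(t,P),proj(s,P))
```

```text
(np.float64(221.50164651562045), np.float64(378.86253159130933)) (np.float64(449.3344393512533), np.float64(273.4269522683169))
(np.float64(-33.634204153067316), np.float64(327.37482077946805)) (np.float64(413.24308926191236), np.float64(632.2838047533837))
```

View pics/m1.png

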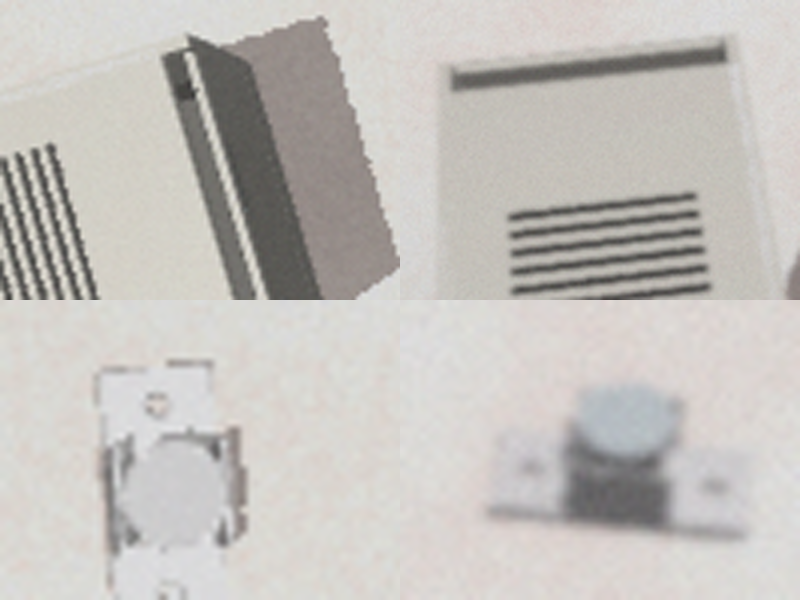

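The mosaic, converted to camera pixels:
- **Box front top corner:** top view (127,174). Side-view front corners are at (193.3,286.9) and (291.4,276.6).
- **Module holes:** top view (298.5,195.5) and (300.6,223.5), side view (260.2,175) and (286.8,178).

Run:
```python
from h import *
t=grab('top');s=grab('side')
# box
C,e=tri(t,(127,174),s,(193.3,286.9)); print('corner tri',C,e)
A=onz(s,193.3,286.9,190);B=onz(s,291.4,276.6,190); print('front corners',A,B,np.linalg.norm(A-B), 'in top', proj(t,A),proj(t,B))
At=onz(t,127,174,190);print('A from top',At)
g=cv2.cvtColor(t['color'],cv2.COLOR_RGB2GRAY); gs=cv2.cvtColor(s['color'],cv2.COLOR_RGB2GRAY)
# hatch bottom/top edges per row in top view
for r in range(180,240,8):
    print(r,list(g[r,122:165]))
# side : columns across front edge
for c in (205,220,235,250,265,280): print(c,list(gs[272:296,c]))
# module
for a,b in (((298.5,195.5),(260.2,175)),((300.6,223.5),(286.8,178))):
    print('hole',tri(t,a,s,b), onz(t,*a,6),onz(s,*b,6))
hsv=cv2.cvtColor(s['color'],cv2.COLOR_RGB2HSV)
```

```text
corner tri [605.73744775 269.94763067 188.30565109] 1.5260660002422046
front corners [606.02989651 270.7707472  190.        ] [411.50038617 201.93370268 190.        ] 206.34987058639868 in top (np.float64(126.46979234451081), np.float64(173.53667017269677)) (np.float64(148.3161927889132), np.float64(245.633330311968))
A from top [604.80061168 269.26261096 190.        ]
180 [np.uint8(70), np.uint8(74), np.uint8(74), np.uint8(71), np.uint8(103), np.uint8(150), np.uint8(156), np.uint8(90), np.uint8(71), np.uint8(73), np.uint8(70), np.uint8(70), np.uint8(73), np.uint8(74), np.uint8(71), np.uint8(71), np.uint8(71), np.uint8(73), np.uint8(77), np.uint8(80), np.uint8(103), np.uint8(107), np.uint8(107), np.uint8(110), np.uint8(112), np.uint8(112), np.uint8(112), np.uint8(112), np.uint8(111), np.uint8(108), np.uint8(108), np.uint8(108), np.uint8(110), np.uint8(111), np.uint8(112), np.uint8(109), np.uint8(111), np.uint8(110), np.uint8(111), np.uint8(110), np.uint8(112), np.uint8(110), np.uint8(107)]
188 [np.uint8(136), np.uint8(84), np.uint8(59), np.uint8(56), np.uint8(49), np.uint8(55), np.ui
[... 6144 characters left out ...]
p.uint8(170), np.uint8(169), np.uint8(165), np.uint8(164), np.uint8(155), np.uint8(147), np.uint8(145), np.uint8(130), np.uint8(101), np.uint8(78), np.uint8(73), np.uint8(73), np.uint8(78), np.uint8(102), np.uint8(129), np.uint8(146), np.uint8(146), np.uint8(148), np.uint8(145), np.uint8(148), np.uint8(149), np.uint8(151), np.uint8(150)]
hole (array([ 573.53998696, -224.282129  ,    9.32474557]), np.float64(1.2478791043841098)) [ 574.41086934 -224.58911962    6.        ] [ 573.53986786 -227.26745109    6.        ]
hole (array([ 485.88152942, -233.10781434,    7.13119313]), np.float64(0.18317662336449386)) [ 485.80318604 -233.25815512    6.        ] [ 486.07514663 -234.10253872    6.        ]
```

```bash
cat >> h.py <<'E'
def st():
    o=observe(); M=R.from_rotvec(o['ee_rot']).as_matrix()
    print('t %.2f'%o['time_s'],'tcp',o['tcp_pos'].round(1),'hdg %.2f'%np.degrees(np.arctan2(M[1,0],M[0,0])),'z',M[:,2].round(3),'F',o['force'].round(1),'open %.1f grip %.1f'%(o['opening'],o['grasp_force']))
    return o,M
def go(p,hdg):
    "total tool-frame shift in cm (current axes) and turn about tool z (rad) to reach p, heading deg, tool straight down"
    o,M=st(); h=np.radians(hdg); T=np.c_[[np.cos(h),np.sin(h),0],[np.sin(h),-np.cos(h),0],[0,0,-1]]
    print('to',np.round(p,1),'shift cm',(M.T@(np.array(p)-o['tcp_pos'])/10).round(2),'turn',R.from_matrix(M.T@T).as_rotvec().round(3))
E
python3 - <<'E'
from h import *
t=grab('top');s=grab('side')
g=cv2.cvtColor(t['color'],cv2.COLOR_RGB2GRAY).astype(float); gs=cv2.cvtColor(s['color'],cv2.COLOR_RGB2GRAY).astype(float)
def cross(v,th,fall):
    for i in range(len(v)-1):
        if (v[i]>=th>v[i+1]) if fall else (v[i]<th<=v[i+1]): return i+(v[i]-th)/(v[i]-v[i+1])
def fit(P):
    P=np.array(P); c=P.mean(0); d=np.linalg.svd(P-c)[2][0]; d*=np.sign(d[0]); return c,d,np.abs((P-c)@np.array([-d[1],d[0],0])).max()
e=[];b=[]
for r in range(186,240,2):
    k=int(120+(r-180)*.3)+9
    m=k-6+np.argmax(g[r,k-6:k+8]) # bright rim
    x=m+cross(g[r,m:m+12],115,True); e.append(onz(t,x,r,187))
    k=int(x)+5; y=k+cross(g[r,k:k+14],90,False); b.append(onz(t,y,r,0))
for n,P in(('edge top z187',e),('foot z0',b)):
    c,d,q=fit(P); print(n,c,np.degrees(np.arctan2(d[1],d[0])),q)
c,d,_=fit(e)
A=onz(s,193.3,286.9,190);B=onz(s,291.4,276.6,190);mid=(A+B)/2
print('side mid',mid,'ang',np.degrees(np.arctan2(*(A-B)[1::-1])),'dist of mid from top line',(mid-c)@np.array([-d[1],d[0],0]))
At=onz(t,127,174,190); print('centre from A top', At-105*d)
# bystanders (centroids at z0, top view, 800x600 px)
for n,p,z in(('petri',(376,316),16),('amb',(372,377),85),('amb2',(379,255),85),('mailer',(448,425),20),('red',(512,405),49),('goose1',(45,490),250),('goose2',(5,320),250),('wash',(610,313),150)):
    print(n,onz(t,p[0]*.64,p[1]*.64,z).round())
go([550,100,430],109.5)
E
```

```text
edge top z187 [501.91766936 234.22956133 187.        ] 19.45478564268282 0.4893315376553059
foot z0 [508.17364072 237.89212115   0.        ] 19.479714517836456 1.1079674342252175
side mid [508.76514134 236.35222494 190.        ] ang 19.48705239980601 dist of mid from top line -0.27916941877851054
centre from A top [505.79562682 234.29100857 190.        ]
petri [547. -42.  16.]
amb [427. -39.  85.]
amb2 [660. -45.  85.]
mailer [ 334. -192.   20.]
red [ 379. -313.   49.]
goose1 [235. 481. 250.]
goose2 [508. 565. 250.]
wash [ 558. -471.  150.]
t 0.40 tcp [192.2 646.9 231.1] hdg 163.45 z [-0. -0. -1.] F [-0.7 -0.1  0.8] open 85.5 grip 0.0
to [550 100 430] shift cm [-49.87 -42.25 -19.88] turn [-0.     0.     0.942]
```

move_arm([
  [[0,0,-5,0,0,0,0],[0,0,-5,0,0,0,0],[0,0,-5,0,0,0,0],[0,0,-5,0,0,0,0],[-4.2,-3.5,0,0,0,0,0],[-4.2,-3.5,0,0,0,0,0],[-4.2,-3.5,0,0,0,0,0],[-4.2,-3.5,0,0,0,0,0],[-4.2,-3.5,0,0,0,0,0],[-4.2,-3.5,0,0,0,0,0]],
])

```text
time_s: 1.65
tcp_pos: [374.7, 372.4, 431.5]
ee_rot: [0.452, 3.108, 0.001]
force: [1.0, 0.5, -0.1]
opening: 0.1
grasp_force: 0.0
```

move_arm([
  [[-4.2,-3.5,0,0,0,0,0],[-4.2,-3.5,0,0,0,0,0],[-4.2,-3.5,0,0,0,0,0],[-4.2,-3.5,0,0,0,0,0],[0,0,0,0,0,0.157,0],[0,0,0,0,0,0.157,0],[0,0,0,0,0,0.157,0],[0,0,0,0,0,0.157,0],[0,0,0,0,0,0.157,0],[0,0,0,0,0,0.157,0]],
])

```text
time_s: 2.9
tcp_pos: [495.1, 191.9, 431.4]
ee_rot: [1.82, 2.56, 0.0]
force: [0.3, 0.0, -0.7]
opening: 0.1
grasp_force: 0.0
```

Run:
```python
from h import *
F=np.array([507.5,236,0]);n=np.array([.3333,-.9428,0])
for k,z in((50,430),(50,165),(11,165)): go(F+n*k+[0,0,z],109.47)
```

```text
t 2.90 tcp [495.1 191.9 431.4] hdg 109.18 z [ 0.  0. -1.] F [ 0.3  0.  -0.7] open 0.1 grip 0.0
to [524.2 188.9 430. ] shift cm [-1.24  2.65  0.14] turn [ 0.     0.    -0.005]
t 2.90 tcp [495.1 191.9 431.4] hdg 109.18 z [ 0.  0. -1.] F [ 0.3  0.  -0.7] open 0.1 grip 0.0
to [524.2 188.9 165. ] shift cm [-1.24  2.64 26.64] turn [ 0.     0.    -0.005]
t 2.90 tcp [495.1 191.9 431.4] hdg 109.18 z [ 0.  0. -1.] F [ 0.3  0.  -0.7] open 0.1 grip 0.0
to [511.2 225.6 165. ] shift cm [ 2.66  2.62 26.64] turn [ 0.     0.    -0.005]
```

move_arm([
  [[-1.2,2.6,2,0,0,-0.005,0],[0,0,5,0,0,0,0],[0,0,5,0,0,0,0],[0,0,5,0,0,0,0],[0,0,5,0,0,0,0],[0,0,4.4,0,0,0,0],[2,0,0,0,0,0,0],[1.3,0,0,0,0,0,0],[0.3,0,0,0,0,0,0],[0.2,0,0,0,0,0,0]],
])

```text
time_s: 4.15
tcp_pos: [512.5, 224.6, 169.5]
ee_rot: [1.802, 2.567, 0.002]
force: [3.5, -6.3, -0.4]
opening: -0.2
grasp_force: 3.3
```

move_arm([
  [[0.2,0,0,0,0,0,0],[0.2,0,0,0,0,0,0],[0.2,0,0,0,0,0,0]],
])

```text
time_s: 4.53
tcp_pos: [510.9, 228.8, 169.5]
ee_rot: [1.802, 2.566, -0.0]
force: [3.8, -9.4, -1.6]
opening: 0.0
grasp_force: 4.8
```

move_arm([
  [[0.1,0,0,0,0,0,0],[0.1,0,0,0,0,0,0]],
])

```text
time_s: 4.78
tcp_pos: [510.3, 230.7, 169.4]
ee_rot: [1.802, 2.566, 0.0]
force: [3.0, -9.4, -1.7]
opening: -0.2
grasp_force: 4.7
```

move_arm([
  [[0.1,0,0,0,0,0,0]],
])

```text
time_s: 4.9
tcp_pos: [510.2, 231.1, 169.4]
ee_rot: [1.802, 2.565, -0.001]
force: [5.5, -12.0, -0.9]
opening: -0.2
grasp_force: 6.3
```

move_arm([
  [[0.05,0,0,0,0,0,0]],
])

```text
time_s: 5.03
tcp_pos: [510.2, 231.1, 169.4]
ee_rot: [1.801, 2.565, -0.002]
force: [4.8, -13.3, -0.4]
opening: 0.0
grasp_force: 6.6
```

At the stop: 14 N and no further motion. I'll draw back 110 mm and wait.

move_arm([
  [[-3,0,0,0,0,0,0],[-4,0,0,0,0,0,0],[-4.5,0,-2,0,0,0,0],[0,0,-4,0,0,0,0],[0,0,-4,0,0,0,0],[0,0,0,0,0,0,0],[0,0,0,0,0,0,0],[0,0,0,0,0,0,0]],
])

```text
time_s: 6.02
tcp_pos: [545.8, 125.9, 266.4]
ee_rot: [-1.806, -2.569, 0.002]
force: [-0.5, -0.1, 0.4]
opening: -0.3
grasp_force: 0.0
```

Run:
```python
from h import *
t=grab('top');s=grab('side')
def crop(d,x,y,w,h):
    c=d['color'][y:y+h,x:x+w,::-1]; c=cv2.convertScaleAbs(c,alpha=1.3); return cv2.resize(c,(400,300),interpolation=cv2.INTER_CUBIC)
cv2.imwrite('pics/m2.png',np.hstack([crop(t,80,165,133,100),crop(s,170,190,160,120)]))
F=np.array([507.5,236,0]);n=np.array([.3333,-.9428,0])
th=.4;print('pred edge inner mid px',proj(t,F+n*(152*np.sin(th)-8*np.cos(th))+[0,0,35+152*np.cos(th)+8*np.sin(th)]))
go(F+n*14+[0,0,250],109.47)
```

```text
pred edge inner mid px (np.float64(156.62668295013907), np.float64(204.30785954152188))
t 6.12 tcp [545.7 125.8 266. ] hdg 109.78 z [-0.002 -0.    -1.   ] F [-0.3 -0.  -0.4] open -0.1 grip 0.0
to [512.2 222.8 250. ] shift cm [10.26  0.13  1.6 ] turn [-0.002 -0.     0.005]
```

View pics/m2.png

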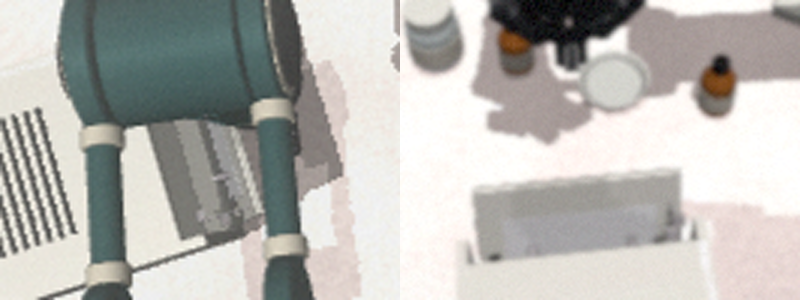

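The hatch stands ajar. In the side view its edge runs from about (199,264) to (283,258), with the pins visible inside it.

Run:
```python
from h import *
s=grab('side')
F=np.array([507.5,236,0]);n=np.array([.3333,-.9428,0])
for p in((199,264),(283,258)): 
    q=onz(s,*p,176)-F; print(q@n,q@[.9428,.3333,0])
```

```text
59.66659743224925 93.53681927240576
53.62405383248735 -93.24715624388436
```

move_arm([
  [[5,0.1,0,0,0,0.005,0],[5.2,0,0,0,0,0,0],[0,0,2,0,0,0,0],[0,0,3,0,0,0,0]],
])

```text
time_s: 6.68
tcp_pos: [513.6, 222.6, 216.8]
ee_rot: [1.811, 2.566, 0.001]
force: [0.5, -0.5, -0.8]
opening: 0.3
grasp_force: 0.0
```

move_arm([
  [[0,0,3,0,0,0,0],[0,0,2.9,0,0,0,0],[-1,0,0,0,0,0,0],[-0.8,0,0,0,0,0,0],[-0.6,0,0.25,0,0,0,0],[-0.6,0,0.25,0,0,0,0]],
])

```text
time_s: 7.42
tcp_pos: [524.4, 193.6, 154.7]
ee_rot: [1.813, 2.564, 0.004]
force: [-0.3, 0.5, 1.7]
opening: -0.1
grasp_force: 0.7
```

move_arm([
  [[-0.6,0,0.3,0,0,0,0],[-0.55,0,0.3,0,0,0,0],[-0.55,0,0.35,0,0,0,0],[-0.55,0,0.35,0,0,0,0],[-0.5,0,0.4,0,0,0,0],[-0.5,0,0.4,0,0,0,0]],
])

```text
time_s: 8.18
tcp_pos: [534.0, 162.9, 131.8]
ee_rot: [-1.813, -2.565, 0.0]
force: [1.1, 0.0, -0.1]
opening: 0.5
grasp_force: 0.4
```

move_arm([
  [[-0.46,0,0.46,0,0,0,0],[-0.46,0,0.46,0,0,0,0],[-0.42,0,0.5,0,0,0,0],[-0.42,0,0.5,0,0,0,0],[-0.36,0,0.54,0,0,0,0],[-0.36,0,0.54,0,0,0,0],[-0.3,0,0.58,0,0,0,0],[-0.3,0,0.58,0,0,0,0]],
])

```text
time_s: 9.18
tcp_pos: [544.4, 134.0, 90.2]
ee_rot: [-1.814, -2.565, 0.0]
force: [0.5, 0.3, 0.6]
opening: 0.0
grasp_force: 0.2
```

move_arm([
  [[-0.25,0,0.6,0,0,0,0],[-0.25,0,0.6,0,0,0,0],[-0.17,0,0.62,0,0,0,0],[-0.17,0,0.62,0,0,0,0],[-0.1,0,0.6,0,0,0,0],[-0.1,0,0.6,0,0,0,0],[0,0,0.4,0,0,0,0]],
])

```text
time_s: 10.05
tcp_pos: [547.6, 124.3, 49.7]
ee_rot: [-1.813, -2.565, 0.001]
force: [0.4, -1.1, 0.1]
opening: 0.0
grasp_force: 0.0
```

move_arm([
  [[0,0,0.4,0,0,0,0],[0,0,0.3,0,0,0,0],[0,0,0.1,0,0,0,0],[0,0,0,0,0,0,0]],
])

```text
time_s: 10.55
tcp_pos: [547.8, 124.5, 43.0]
ee_rot: [-1.813, -2.565, 0.0]
force: [-2.4, -0.6, 4.5]
opening: 0.3
grasp_force: 2.4
```

move_arm([
  [[0,0,-5,0,0,0,0],[0,0,-5,0,0,0,0],[0,0,-5,0,0,0,1],[-4.7,-1.93,0,0,0,0,1],[-4.7,-1.93,0,0,0,0,1],[-4.7,-1.93,0,0,0,0,1],[-4.7,-1.93,0,0,0,0,1],[-4.7,-1.93,0,0,0,0,1],[-4.7,-1.93,0,0,0,0,1],[-4.7,-1.93,0,0,0,0,1]],
])

```text
time_s: 11.8
tcp_pos: [530.0, -232.5, 192.4]
ee_rot: [1.813, 2.565, 0.0]
force: [0.8, 0.0, 0.1]
opening: 85.3
grasp_force: 0.0
```

move_arm([
  [[0,0,0,0,0,0.182,1],[0,0,0,0,0,0.182,1],[0,0,0,0,0,0.182,1],[0,0,0,0,0,0.182,1],[0,0,0,0,0,0.182,1],[0,0,0,0,0,0.182,1],[0,0,0,0,0,0.182,1],[0,0,0,0,0,0.182,1],[0,0,0,0,0,0.182,1],[0,0,0,0,0,0.182,1]],
])

```text
time_s: 13.05
tcp_pos: [530.2, -230.8, 192.2]
ee_rot: [3.139, 0.133, 0.0]
force: [-0.4, -0.6, 0.0]
opening: 85.4
grasp_force: 0.0
```

Run:
```python
from h import *
t=grab('top');s=grab('side')
F=np.array([507.5,236,0]);n=np.array([.3333,-.9428,0]);d=np.array([.9428,.3333,0])
def crop(D,c,k):
    x,y=int(c[0])-40*10//k,int(c[1])-30*10//k; x=max(x,0);y=max(y,0); w,h=800//k,600//k
    im=cv2.convertScaleAbs(D['color'][y:y+h,x:x+w,::-1],alpha=1.3); print('crop',x,y,k,im.shape); return cv2.resize(im,(400,300),interpolation=cv2.INTER_CUBIC)
S=F+n*82+[0,0,43]
ims=[crop(D,proj(D,S),10) for D in(t,s)]
ims+=[crop(D,proj(D,[530,-229,6]),10) for D in(t,s)]
cv2.imwrite('pics/m3.png',np.vstack([np.hstack(ims[:2]),np.hstack(ims[2:])]))
for k in(45,-45): 
    P=S+d*k+[0,0,16];print('pin tip pred',P,proj(t,P),proj(s,P),'foot',proj(t,P-[0,0,16]),proj(s,P-[0,0,16]))
go([530,-229.5,150],5.3)
```

```text
crop 135 173 10 (60, 80, 3)
crop 202 247 10 (60, 80, 3)
crop 259 179 10 (60, 80, 3)
crop 233 146 10 (60, 80, 3)
pin tip pred [577.2566 173.6889  59.    ] (np.float64(169.93663590760514), np.float64(189.23065150091975)) (np.float64(223.8898676422893), np.float64(276.7588358769497)) foot (np.float64(170.84901620655734), np.float64(189.67897484464729)) (np.float64(224.30492813705627), np.float64(279.6534399940307))
pin tip pred [492.4046 143.6919  59.    ] (np.float64(178.6431598016793), np.float64(217.45496975957965)) (np.float64(259.63800549344165), np.float64(273.0662425770309)) foot (np.float64(179.45500652559906), np.float64(217.56690572946104)) (np.float64(259.58505877383266), np.float64(275.9880074371571))
t 13.15 tcp [ 530.1 -230.8  192.2] hdg 5.18 z [ 0. -0. -1.] F [-0.1 -0.  -0.2] open 85.4 grip 0.0
to [ 530.  -229.5  150. ] shift cm [-0.   -0.13  4.22] turn [ 0.    -0.    -0.002]
```

View pics/m3.png

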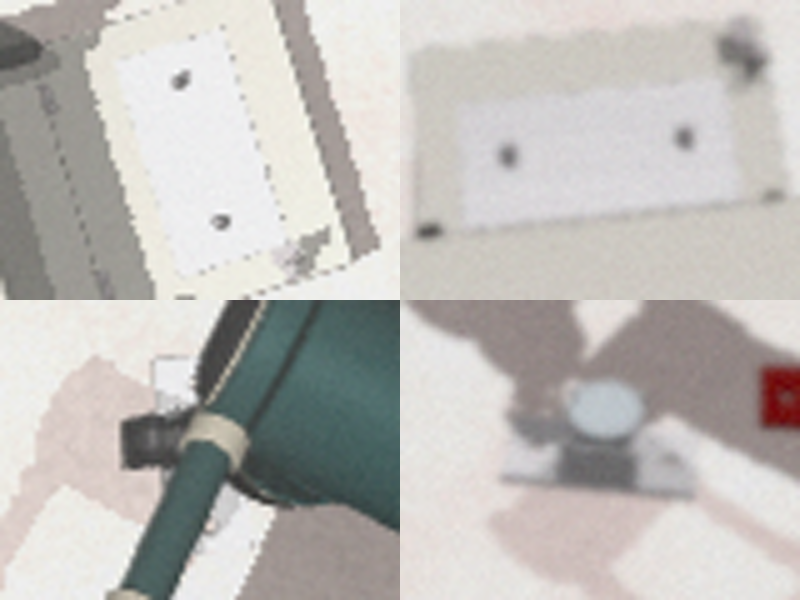

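The hatch is down, with pins in the top view at (171.2,189.0) and (179.2,217.4). In the side view they are at (223.6,278) and (258.8,274.6), all within about 2 mm of the prediction. The gripper is over the module, so I'll grasp.

move_arm([
  [[0,-0.13,5,0,0,0,1],[0,0,5,0,0,0,1],[0,0,3,0,0,0,1],[0,0,2.5,0,0,0,1],[0,0,2,0,0,0,1],[0,0,1,0,0,0,1],[0,0,0,0,0,0,1]],
], squeeze=30)

```text
time_s: 14.02
tcp_pos: [529.8, -229.4, 6.9]
ee_rot: [-3.138, -0.144, 0.001]
force: [-0.0, -0.3, -0.0]
opening: 85.5
grasp_force: 0.0
```

move_arm([
  [[0,0,0,0,0,0,0],[0,0,0,0,0,0,0],[0,0,0,0,0,0,0],[0,0,0,0,0,0,0],[0,0,0,0,0,0,0]],
], squeeze=30)

```text
time_s: 14.65
tcp_pos: [531.1, -230.0, 8.6]
ee_rot: [3.137, 0.143, 0.003]
force: [0.2, -0.8, 5.9]
opening: 53.3
grasp_force: 33.9
```

move_arm([
  [[0,0,-1,0,0,0,0],[0,0,-3,0,0,0,0],[0,0,-5,0,0,0,0],[0,0,-5,0,0,0,0],[0,0,0,0,0,0,0]],
])

```text
time_s: 15.28
tcp_pos: [533.3, -231.1, 153.0]
ee_rot: [3.134, 0.142, 0.014]
force: [0.3, 0.6, -1.0]
opening: 53.3
grasp_force: 33.1
```

```bash
cat >> h.py <<'E'
def blob(d,p,r,th):
    "darkness-weighted centroid around p"
    u,v=int(round(p[0])),int(round(p[1])); g=cv2.cvtColor(d['color'],cv2.COLOR_RGB2GRAY).astype(float)[v-r:v+r+1,u-r:u+r+1]
    w=np.clip(th*np.median(g)-g,0,None); y,x=np.mgrid[v-r:v+r+1,u-r:u+r+1]
    return (w*x).sum()/w.sum(),(w*y).sum()/w.sum()
E
python3 - <<'E'
from h import *
t=grab('top');s=grab('side')
P=[]
for a,b in(((171.2,189),(223.6,278)),((179.2,217.4),(258.8,274.6))):
    A=blob(t,a,4,.9);B=blob(s,b,5,.9);q,e=tri(t,A,s,B);P.append(q);print(A,B,q,e,'top@51',onz(t,*A,51),'side@51',onz(s,*B,51))
D=P[0]-P[1];print(np.linalg.norm(D),np.degrees(np.arctan2(D[1],D[0])),(P[0]+P[1])/2)
go([534.8,158.7,140],19.47)
E
```

```text
(np.float64(170.80092059838893), np.float64(188.65477560414269)) (np.float64(223.21217139308632), np.float64(277.73442351480026)) [579.8540242  172.66988813  50.45491876] 0.1126475083713248 top@51 [579.75366318 172.56199561  51.        ] side@51 [579.79883969 172.92857145  51.        ]
(np.float64(178.96275443915113), np.float64(216.9051537462105)) (np.float64(258.45306553911206), np.float64(274.19746300211415)) [494.78386622 143.9411761   52.14956218] 1.140961433664062 top@51 [494.23929854 144.0392851   51.        ] side@51 [495.47330556 143.43800705  51.        ]
89.806138374365 18.660139668256278 [537.31894521 158.30553212  51.30224047]
t 15.38 tcp [ 529.8 -229.4  147.6] hdg 5.20 z [ 0. -0. -1.] F [-0.8 -0.2 -1.8] open 53.3 grip 33.1
to [534.8 158.7 140. ] shift cm [  4.02 -38.61   0.75] turn [ 0.    -0.    -0.249]
```

move_arm([
  [[0.53,-4.82,0,0,0,0,0],[0.53,-4.82,0,0,0,0,0],[0.53,-4.82,0,0,0,0,0],[0.53,-4.82,0,0,0,0,0],[0.53,-4.82,0,0,0,0,0],[0.53,-4.82,0,0,0,0,0],[0.53,-4.82,0,0,0,0,0],[0.53,-4.82,0,0,0,0,0],[0,0,2,0,0,-0.123,0],[0,0,2,0,0,-0.122,0]],
])

```text
time_s: 16.62
tcp_pos: [535.0, 158.9, 104.2]
ee_rot: [3.095, 0.534, -0.007]
force: [1.0, -1.3, -2.7]
opening: 53.7
grasp_force: 33.2
```

move_arm([
  [[0,0,1,0,0,0,0],[0,0,0,0,0,0,0],[0,0,0,0,0,0,0]],
])

```text
time_s: 17.0
tcp_pos: [537.5, 158.1, 97.5]
ee_rot: [-3.098, -0.522, -0.0]
force: [0.1, 0.0, -1.8]
opening: 53.4
grasp_force: 33.2
```

Run:
```python
from h import *
t=grab('top');s=grab('side')
go([537.3,158.3,90],19.2)
o=observe();c=o['tcp_pos']
d=np.array([np.cos(np.radians(19.2)),np.sin(np.radians(19.2)),0])
ims=[]
for D in(t,s):
    q=proj(D,c); x,y=int(q[0])-35,int(q[1])-26
    print('crop',x,y,[proj(D,c+d*k-[0,0,1]) for k in(45,-45)])
    ims.append(cv2.resize(cv2.convertScaleAbs(D['color'][y:y+53,x:x+70,::-1],alpha=1.2),(560,424),interpolation=cv2.INTER_CUBIC)[:, 80:480])
cv2.imwrite('pics/m4.png',np.hstack(ims))
```

```text
t 17.10 tcp [538.1 158.3  98.2] hdg 19.18 z [ 0.002  0.    -1.   ] F [-0.5 -0.5 -0.7] open 53.8 grip 33.2
to [537.3 158.3  90. ] shift cm [-0.07 -0.02  0.82] turn [ 0.    -0.002 -0.   ]
crop 137 175 [(np.float64(167.9075815036827), np.float64(187.01016396523985)), (np.float64(176.72509848111423), np.float64(216.10526741574242))]
crop 205 241 [(np.float64(221.61091356665798), np.float64(269.04083041667536)), (np.float64(258.5249236830599), np.float64(265.4450778880549))]
```

View pics/m4.png

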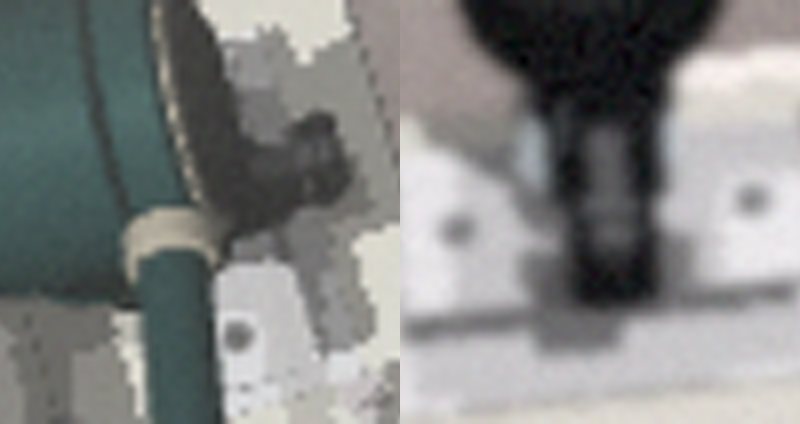

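Holes in the held module: side view (222.25,269.75) and (259,265.75), top view (176.6,217.1).

Run:
```python
from h import *
t=grab('top');s=grab('side')
h1=blob(s,(222.2,269.7),3,.9);h2=blob(s,(259,265.7),3,.9);k2=blob(t,(176.6,217.1),3,.9);print(h1,h2,k2)
q,e=tri(s,h2,t,k2);print('hole2',q,e)
for z in(q[2],97,94):
    a=onz(s,*h1,z);b=onz(s,*h2,z);D=a-b;print(z,a,b,'mid',(a+b)/2,'len',np.linalg.norm(D),'ang',np.degrees(np.arctan2(D[1],D[0])),'top h2',onz(t,*k2,z))
st()
```

```text
(np.float64(221.98924731182797), np.float64(269.2531769305963)) (np.float64(258.4750499001996), np.float64(265.46506986027947)) (np.float64(175.81544745636833), np.float64(216.63832157445228))
hole2 [494.52893277 145.58285197 101.1420727 ] 1.3914911777276577
101.14207270420684 [578.64913744 175.37451292 101.1420727 ] [495.22079074 145.66288557 101.1420727 ] mid [536.93496409 160.51869925 101.1420727 ] len 88.56110790983 ang 19.602516763928104 top h2 [493.83971609 145.48360836 101.1420727 ]
97 [579.54264563 173.36076106  97.        ] [495.68720516 143.49703132  97.        ] mid [537.6149254  158.42889619  97.        ] len 89.01447775141841 ang 19.60251676392811 top h2 [493.91590453 146.15584878  97.        ]
94 [580.18979133 171.90225079  94.        ] [496.02501751 141.92835708  94.        ] mid [538.10740442 156.91530393  94.        ] len 89.3428422254131 ang 19.602516763928108 top h2 [493.97108591 146.64273576  94.        ]
t 17.20 tcp [538.  158.4  98.2] hdg 19.20 z [ 0.002  0.    -1.   ] F [ 0.5  0.5 -0.5] open 53.6 grip 33.2
```

move_arm([
  [[0,0,1.5,0,0,0,0],[0,0,1,0,0,0,0],[0,0,0.6,0,0,0,0],[0,0,0.3,0,0,0,0],[0,0,0.3,0,0,0,0],[0,0,0.2,0,0,0,0]],
])

```text
time_s: 17.95
tcp_pos: [537.5, 158.4, 58.3]
ee_rot: [-3.097, -0.525, -0.001]
force: [-0.3, 0.2, -2.1]
opening: 53.4
grasp_force: 33.2
```

move_arm([
  [[0,0,0.2,0,0,0,0],[0,0,0.2,0,0,0,0]],
])

```text
time_s: 18.2
tcp_pos: [537.4, 158.4, 54.4]
ee_rot: [-3.097, -0.525, -0.001]
force: [-0.5, -0.4, -0.9]
opening: 53.8
grasp_force: 33.2
```

Both holes are over the pins (no contact force well below tip height). I'll continue down to seating.

move_arm([
  [[0,0,0.2,0,0,0,0],[0,0,0.15,0,0,0,0]],
])

```text
time_s: 18.45
tcp_pos: [537.3, 158.3, 51.5]
ee_rot: [3.097, 0.525, -0.001]
force: [-5.7, -1.3, 11.0]
opening: 53.8
grasp_force: 34.6
```

move_arm([
  [[0,0,0.1,0,0,0,0],[0,0,0,0,0,0,0]],
])

```text
time_s: 18.7
tcp_pos: [537.3, 158.3, 51.5]
ee_rot: [3.097, 0.525, -0.0]
force: [-5.1, -1.3, 9.3]
opening: 53.3
grasp_force: 34.6
```

move_arm([
  [[0,0,-0.1,0,0,0,1],[0,0,0,0,0,0,1],[0,0,0,0,0,0,1],[0,0,0,0,0,0,1],[0,0,0,0,0,0,1],[0,0,-1,0,0,0,1],[0,0,-3,0,0,0,1],[0,0,-5,0,0,0,1],[0,0,-5,0,0,0,1],[0,0,-5,0,0,0,1]],
])

```text
time_s: 19.95
tcp_pos: [537.2, 158.3, 243.2]
ee_rot: [-3.097, -0.525, -0.001]
force: [0.2, -0.3, 0.0]
opening: 85.2
grasp_force: 0.0
```

move_arm([
  [[-4,4,-3,0,0,0,1],[-4,4,0,0,0,0,1],[-3,4,0,0,0,0,1],[0,4,0,0,0,0,1],[0,4,0,0,0,0,1],[0,4,0,0,0,0,1],[0,4,0,0,0,0,1],[0,0,0,0,0,0,1]],
])

```text
time_s: 20.95
tcp_pos: [526.8, -143.3, 270.6]
ee_rot: [3.097, 0.52, 0.001]
force: [0.7, 0.1, 0.6]
opening: 85.6
grasp_force: 0.0
```

Run:
```python
from h import *
t=grab('top');s=grab('side');st()
ims=[]
for D in(t,s):
    q=proj(D,[537,158,50]); x,y=int(q[0])-40,int(q[1])-45; print(x,y)
    ims.append(cv2.resize(cv2.convertScaleAbs(D['color'][y:y+90,x:x+80,::-1],alpha=1.2),(400,450),interpolation=cv2.INTER_CUBIC))
cv2.imwrite('pics/m5.png',np.hstack(ims))
for z in(43,49): print([[np.round(proj(D,P),1) for D in(t,s)] for P in([579.8,172.7,z],[494.8,143.8,z])])
```

```text
t 21.05 tcp [ 526.  -141.   270.4] hdg 19.18 z [-0.     0.001 -1.   ] F [-0.5  0.7 -0.8] open 85.7 grip 0.0
135 157
201 231
[[array([171.2, 188.9]), array([223.4, 279.1])], [array([179.5, 216.8]), array([258.7, 275.8])]]
[[array([170.9, 188.7]), array([223.3, 278. ])], [array([179.2, 216.7]), array([258.7, 274.7])]]
```

View pics/m5.png

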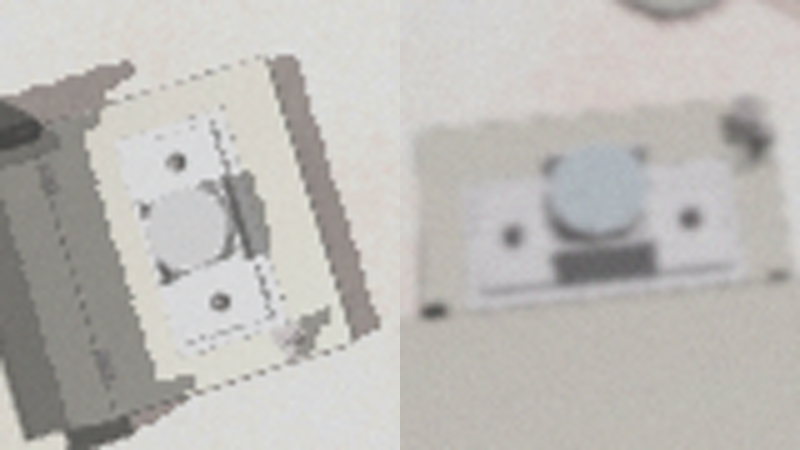

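The module sits on the hatch with a pin showing in each hole: top view (170.4,189.2) and (179,217.2), side view (223.6,278) and (259,274.6). One last height check on the lamp top, then I hand in.

Run:
```python
from h import *
t=grab('top');s=grab('side')
q,e=tri(t,(172.6,203),s,(240.4,268.6));print('lamp top (expect z~92)',q,e)
if abs(q[2]-92)<7: print(order.sign_off())
```

```text
lamp top (expect z~92) [535.73091189 158.58249341  91.37735273] 3.460111467263905
the job is handed in; nothing more can be done
None
```

The hatch was pushed, sprang ajar and is swung fully down; the lamp module sits flat over both pins, lamp up and released, and I handed the job in at about 21 s with no contact with the other things on the bench noticed.

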